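# Tip the bearing balls out under a straightedge

### The arm

A 7-joint arm with a two-finger parallel gripper is mounted at the origin on a cart in front of the work surface, level with it; the furniture and walls round the work are solid. World frame = base frame: x ahead of the robot, y to its left, z up, the work surface at z = 0. Lengths are in m, angles in rad, forces in N, time in s.
With the tool pointing down it reaches from about 0.4 to 0.85 m from the base axis. Payload 10.4 kg.
Tool frame: the origin (TCP) lies at the very end of the fingers, on their centre line; the grasp point (between the pads) lies 19 mm behind it; z points along the fingers, y is the line along which they close (so a half turn about z gives the same grasp; the last joint's range is limited). The gripper opens to 87 mm and grips with 3 to 60 N. Pads are 19 mm wide; open, the fingers measure 117 mm over their backs; the gripper's body (75 mm by 190 mm) begins 51 mm behind the grasp point.
Start: joints at [-1.212, 0.332, -0.065, 1.46, 0.022, 1.35, -0.088], TCP at [0.233, 0.58, 0.223] pointing down, gripper open.
Joint ranges: [-2.6, 2.6], [-0.5, 2.12], [-1.47, 1.34], [0.16, 2.42], [-1.27, 4.41], [0.06, 2.06], [-2.6, 2.6]. Speed limits (rad/s): [2.22, 2.22, 2.79, 2.79, 3.14, 3.14, 3.14].

### API

Orientations are given as [roll, pitch, yaw] about the fixed x, y, z axes, in that order (R = Rz(yaw) Ry(pitch) Rx(roll)).
In Python, from plant import manip, cams, ticket gives the robot as it stands.
- The arm moves only by the tool jog_arm, never from a script. Its argument "plan" is a list of rows, each a list of 5 numbers: the shift along the tool's x, y, z as a fraction of full scale, then the turn about the tool's z as a fraction of full scale, then the closure, from 0 (fully open) to 1 (shut). A call has 1 to 12 rows; each row is the pose to reach, as a shift and turn from the pose commanded when the call began, along the tool's axes at that moment; what a row does not reach only later rows make up. Full scale, the value 1, is 0.6 m for a shift and 90 degrees for a turn. A row lasts 1/10 s, in which the tool goes at most 50 mm and 8.59 degrees, less where a joint would pass 70% of its speed; a pose out of reach is approached as far as the arm can. A call with a number of a shift or a turn outside -1 to 1 is refused whole. A call with a gripper value outside its range is refused whole. The fingers move at their own pace and stop on an object; the grip force is fixed at half the most. Time passes only in rows, so rows that repeat a pose let the fingers close. It gives the time, the measured TCP pose, the force, the opening and the grip force at its end, in the units of the state.
- manip.get_obs(): the state, without advancing time (a new reading comes with each control period).
- cams.grab_frame(name): name is "scene" or "top" or "wrist"; returns a dict with "image" (384x512x3 uint8, red, green, blue), "depth" (384x512 float32, m along the optical axis (not along the pixel's ray), 0 where there is no reading), "mtx" (3x3 intrinsics, pixels), "pose" (4x4, takes a point from camera to world coordinates). Camera axes: x right, y down, z forward; pixel columns grow to the right and rows downward; lengths in m; the calibration is good to about 2 mm. A picture is of the moment at which its call begins.
- ticket.sign_off(): hands the job in; it is judged then, once.
The state is a dict: "clock": time; "q": joint angles; "joint_velocities": joint speeds; "tau": joint torques, N m; "ee_pos": TCP position; "tool_rot": TCP orientation; "ft_force": force on the tool from outside, world axes, zero at the start; "moment": the same for the moment, N m; "opening": finger opening in m; "finger_force": force on a finger pad.
Only numpy, scipy, OpenCV 4.12 (cv2) and the standard library are available. Lean on these libraries where they do the work, as an engineer would, in place of code of your own. Each camera call takes 0.05 s, during which the arm holds its last target. There are 200 camera calls.

### The job

Tip the two steel balls out of the hinged pan into the catch tray below its mouth, keeping the brass roller in the pan: hold the long aluminium straightedge across the two round rests on the low side rims near the mouth, press the pan down with it to its stop, and let the balls run out through the gap underneath. Then let the pan swing back up, and leave the straightedge standing upright on its edge on the bench, clear of the stand; leave the short straightedge where it is.

Things in the scene. Friction and masses are not known exactly. Their poses are not given: they have to be found in the camera images.
- long_edge_center (a point): centre (half-way up) of the loose long straightedge: aluminium bar 170 long, 25 thick, 45 high, black end caps, 0.24 kg, standing upright on its edge on the bench. Its y axis runs along the 170 mm, x across the 25 mm, z up. Take it across the 25 mm at mid-length
- short_edge_center (a point): centre of a loose short straightedge of the same section (25 x 45 mm) but only 80 mm long, which would fall between the rims; not to be used; same axes
- rim_seat (a point): where the straightedge belongs: half-way between two round steel rests (16 diameter), one on the low part of each side rim, level with their tops. The low rims reach 30 mm toward the mouth (-x) and 53 mm back (+x), where they step up 14 mm above this point. Turns with the pan: y across it, x away from the mouth, z normal to its floor. The hinge line (along y) lies 65 mm behind (+x), 38 mm lower
- pan (a joint): tilt of the pan in rad: 0 at rest (floor leans 7 degrees back, away from the mouth), 0.33 at the stop (12 degrees down to the mouth). Sprung back to 0: 3 to 7 N down at rim_seat tips it, and it swings back as the straightedge is raised; rim_seat then stands 22 mm lower and 11 mm further toward the mouth
- pan_floor (a point): point on the floor of the hinged aluminium pan, 60 mm behind rim_seat (+x) and 26 mm below it; same axes. The pan is 185 long (x), 110 wide outside, 98 inside, open at its mouth (-x end); side rims 22 above the floor near the mouth (rests 26), 40 further back
- catch_floor (a point): centre of the inner floor of the grey catch tray fixed to the stand below the pan's mouth: inside 147 (x) by 132 (y), walls 44 high, floor 10 above the bench; axes as the stand's (-x away from the pan, z up)
- ball_1: loose steel ball, 18 diameter, origin at its centre, in the pan in front of the roller
- ball_2: the other steel ball, same size
- roller_center (a point): centre of the loose brass roller in the pan, 40 diameter, 84 long, 0.12 kg, axis (y) across the pan, lying against the back wall; too thick to pass under the straightedge
Things that resemble listed ones, but are neither listed nor needed, are in the scene too. What is shaped like the part that bears roller_center but orange is not meant.

How it is judged:
On the way:
1. the pan is tipped well past level by the long straightedge, held in the gripper across its rims (value of joint pan above 0.18 rad and contact force between long_edge and pan above 0.5 N and contact force between the fingers and long_edge above 1 N), for 0.1 s.
At the end, for the whole second after the job is handed in: Both balls lie in the catch tray, the roller is in the pan, the pan has swung back to rest (joint below 0.05 rad), and the long straightedge stands still and released, upright within 10 degrees on its edge on the bench, not touching the stand (z of each of ball_1, ball_2 in the frame of catch_floor below 0.03 m and x of ball_1 in the frame of catch_floor between -0.075 and 0.075 m and y of ball_1 in the frame of catch_floor between -0.067 and 0.067 m and x of ball_2 in the frame of catch_floor between -0.075 and 0.075 m and y of ball_2 in the frame of catch_floor between -0.067 and 0.067 m and distance between roller_center and pan_floor below 0.11 m and value of joint pan below 0.05 rad and height (world z) of long_edge_center between 0.015 and 0.03 m and angle between long_edge_center's own z axis and vertical below 0.17 rad and contact force between long_edge and tip_stand below 0.1 N and linear speed of long_edge below 0.02 m/s).
It fails at once if the roller leaves the pan (distance between roller_center and pan_floor above 0.14 m).
It fails at once if the short straightedge is moved more than 30 mm (distance of short_edge_center from where it was at the start of the episode above 0.03 m).
It also fails if it takes over 48 s, if anything falls off the work surface, if the arm or the gripper's body presses on something with over 40 N, if the wrist force passes 120 N, or if a joint passes its speed limit or range.

## Working session

There is one attempt and no reset: what is moved stays moved. The work goes in short steps, Python scripts to look and compute and a tool call to move; the robot and the scene stay as the last step left them, time stands still between calls to the robot, and variables do not carry over. Pictures are saved under pics/ and viewed, at most 10 in all, crops included, and the job is handed in when it is done.

Besides the shell and the picture viewer there is one more tool, called after "Emit:" by a JSON object that holds its "method" and its "body", one argument or row to a line. jog_arm: Moves the arm, as the interface text tells. Shift numbers are shares of 0.6 m and turn numbers shares of 90 degrees, none past 1 either way. Its arguments: {"type":"object","properties":{"plan":{"type":"array"}},"required":["plan"]}

```bash
mkdir -p pics; python3 - <<'E'
from plant import manip,cams
import cv2,numpy as np
o=manip.get_obs();print(o)
for n in("scene","top"):
    f=cams.grab_frame(n);np.savez(f"{n}.npz",**f);cv2.imwrite(f"pics/{n}0.png",cv2.resize(f["image"][...,::-1],(800,600),interpolation=cv2.INTER_CUBIC));print(f["mtx"],f["pose"])
E
```

```text
{'clock': 0.0, 'q': array([-1.21161551,  0.3329049 , -0.06471151,  1.46097854,  0.02158085,
        1.34988367, -0.08852031]), 'joint_velocities': array([ 0.00065793, -0.000333  ,  0.00016221,  0.00076921,  0.00083562,
       -0.0006756 , -0.00256996]), 'tau': array([-4.67997997e-04, -6.23262548e+01,  2.44005967e-02, -3.89898634e+01,
       -6.13388722e-02,  3.98206722e-02,  1.48510285e-04]), 'ee_pos': array([0.23270248, 0.57963127, 0.22171557]), 'tool_rot': array([-3.14011360e+00,  4.63535652e-05,  2.75982000e+00]), 'ft_force': array([ 0.04357112,  0.38622742, -0.2556039 ]), 'moment': array([0.01117645, 0.03945117, 0.0259516 ]), 'finger_force': 0.0, 'opening': 0.08715527070036014}
[[422.79115501   0.         249.78935689]
 [  0.         422.79115501 200.55161319]
 [  0.           0.           1.        ]] [[-0.49892921 -0.38029734  0.77874487 -0.16224768]
 [-0.86633663  0.24274223 -0.4365055   0.52580466]
 [-0.02303238 -0.89244055 -0.45057671  0.50196291]
 [ 0.          0.          0.          1.        ]]
[[421.12823638   0.         248.14910996]
 [  0.         421.12823638 195.1574389 ]
 [  0.           0.           1.        ]] [[-0.00670318 -0.99611392  0.08781874  0.43464068]
 [-0.99995718  0.00611686 -0.00694395  0.14523027]
 [ 0.00637979 -0.08786153 -0.99611227  1.10631214]
 [ 0.          0.          0.          1.        ]]
```

View pics/scene0.png

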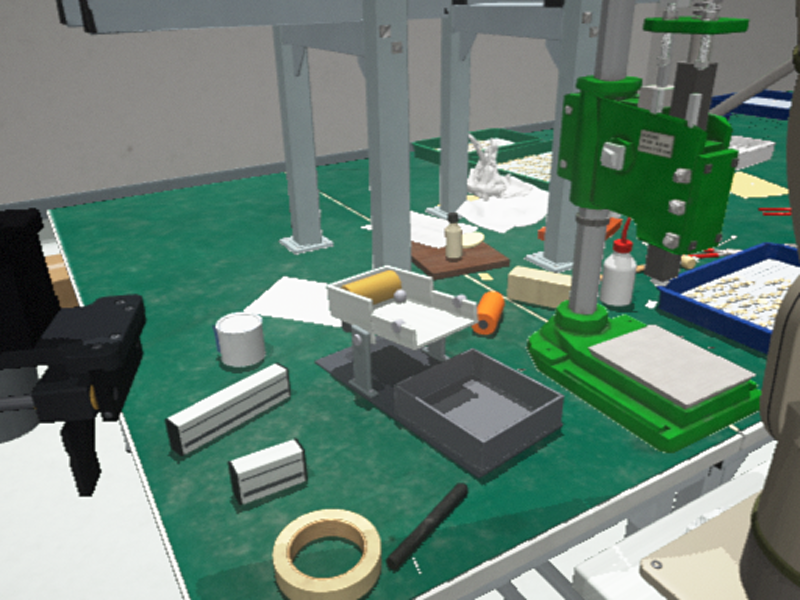

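View pics/top0.png

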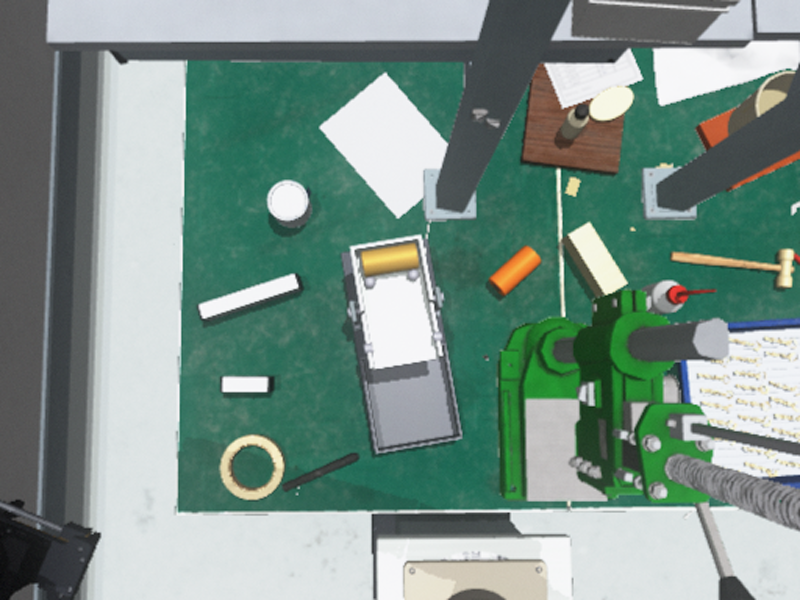

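The top view shows the pan at about (392,305), with its mouth facing the robot and its brass roller at (390,260). The orange cylinder at (515,270) is the decoy. There are two bars: the long one at (250,297) with black caps, and the short one at (246,384). The 100 px bar fits the 170 mm description. I'll confirm in one enlarged crop.

```bash
cat > h.py <<'E'
import numpy as np,cv2
def load(n): return dict(np.load(n+".npz"))
def world(f,u,v,z=None):
    K,T=f["mtx"],f["pose"]; r=np.array([(u-K[0,2])/K[0,0],(v-K[1,2])/K[1,1],1])
    if z is None: d=np.median(f["depth"][int(v)-1:int(v)+2,int(u)-1:int(u)+2])
    else: d=(z-T[2,3])/(T[:3,:3]@r)[2]
    return T[:3,:3]@(r*d)+T[:3,3]
def proj(f,p):
    T=f["pose"];c=T[:3,:3].T@(np.array(p)-T[:3,3]);c=f["mtx"]@c;return c[:2]/c[2]
def cloud(f):
    v,u=np.mgrid[:384,:512];K,T=f["mtx"],f["pose"];d=f["depth"]
    P=np.stack([(u-K[0,2])/K[0,0]*d,(v-K[1,2])/K[1,1]*d,d],-1);return P@T[:3,:3].T+T[:3,3]
E
python3 - <<'E'
from h import *
f=load("top");im=f["image"]
cv2.imwrite("pics/crop1.png",cv2.resize(im[145:295,115:315,::-1],(800,600),interpolation=cv2.INTER_CUBIC))
P=cloud(f)
for nm,(a,b,c,d) in dict(long=(170,210,122,200),short=(235,257,135,180)).items():
    Q=P[a:b,c:d].reshape(-1,3);Q=Q[(Q[:,2]>.038)&(Q[:,2]<.055)]
    (r)=cv2.minAreaRect((Q[:,:2]*1000).astype(np.float32));print(nm,r,np.median(Q[:,2]),len(Q),cv2.boxPoints(r).tolist())
E
```

```text
long ((544.5153198242188, 363.35870361328125), (25.950180053710938, 169.8577880859375), 18.044084548950195) 0.044486227292597214 672 [[505.8717346191406, 440.0916442871094], [558.4849853515625, 278.5877380371094], [583.158935546875, 286.6257629394531], [530.545654296875, 448.1296691894531]]
short ((403.1034240722656, 367.29180908203125), (80.52632141113281, 24.6534481048584), 87.97100830078125) 0.04463330134884447 327 [[389.35888671875, 327.4903259277344], [413.99688720703125, 326.6174621582031], [416.84796142578125, 407.0932922363281], [392.2099609375, 407.9661560058594]]
```

View pics/crop1.png

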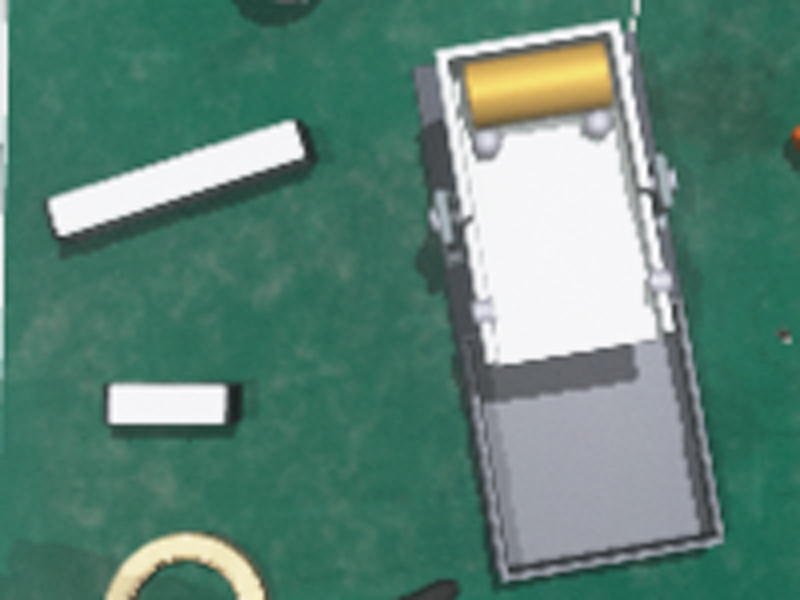

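The crop confirms it: the long bar is at (180,180) and the short one, left alone, is at (170,404). The rests are at (484,311) and (660,282), the balls at (487,143) and (598,124), the roller at (540,82), and the tray below the mouth at (600,460).

```bash
python3 - <<'E'
from h import *
f=load("top");np.set_printoptions(precision=4,suppress=True)
P=cloud(f)
c=lambda u,v:((u+.5)/4-.5+115,(v+.5)/4-.5+145)
for n,(u,v) in dict(restL=(484,311),restR=(660,282),b1=(487,143),b2=(598,124),roll=(540,82),fl=(560,220),mouthL=(495,362),mouthR=(670,332),backL=(438,52),backR=(618,24),trayfloor=(600,460),tl=(503,577),tr=(718,540)).items():
    a,b=c(u,v);a,b=round(a),round(b)
    print(n,world(f,*c(u,v)),P[b-1:b+2,a-1:a+2,2].max())
# floor plane fit
M=np.zeros((384,512),np.uint8);pts=np.array([c(495,180),c(605,160),c(635,290),c(510,310)]).astype(np.int32)
cv2.fillPoly(M,[pts],1);Q=P[M>0]
A=np.c_[Q[:,:2],np.ones(len(Q))];s=np.linalg.lstsq(A,Q[:,2],rcond=None)[0];print("floor plane",s,np.hypot(*s[:2]),"dir deg",np.degrees(np.arctan2(s[1],s[0])))
# tray rim points
Q=P[200:295,215:300].reshape(-1,3);Q=Q[(Q[:,2]>.048)&(Q[:,2]<.06)];r=cv2.minAreaRect((Q[:,:2]*1000).astype(np.float32));print("tray rim",r,len(Q))
Q=P[145:235,215:300].reshape(-1,3);Q=Q[(Q[:,2]>.12)];r=cv2.minAreaRect((Q[:,:2]*1000).astype(np.float32));print("pan",r,len(Q),Q[:,2].max())
g=load("scene");PS=cloud(g)
Q=PS.reshape(-1,3);Q=Q[(Q[:,2]>.12)&(Q[:,2]<.3)&(Q[:,0]>.4)&(Q[:,0]<.7)&(abs(Q[:,1]-.14)<.1)];print("pan scene",cv2.minAreaRect((Q[:,:2]*1000).astype(np.float32)),Q.max(0))
E
```

```text
restL [0.4577 0.1678 0.13  ] 0.13195496929666017
restR [0.4738 0.0658 0.1308] 0.13414607488316133
b1 [0.558  0.1661 0.1099] 0.11150426734849839
b2 [0.5692 0.0998 0.1083] 0.10933205426178594
roll [0.5916 0.1345 0.1283] 0.12955950600875332
fl [0.5126 0.1227 0.0989] 0.1003786751244653
mouthL [0.4282 0.1617 0.1267] 0.12919686314127643
mouthR [0.4449 0.0601 0.1273] 0.13092731336519425
backL [0.632  0.2005 0.0039] 0.1261332001370742
backR [0.6506 0.081  0.0015] 0.12626374085853387
trayfloor [0.3641 0.0962 0.0098] 0.013658993087104943
tl [0.2951 0.1587 0.0462] 0.05026153214303708
tr [0.3168 0.0252 0.0476] 1.1063121395860456
floor plane [-0.6777  0.2417  0.4157] 0.7195686337009299 dir deg 160.3693863139193
tray rim ((408.03045654296875, 106.77313232421875), (213.0659637451172, 139.80564880371094), 9.158806800842285) 252
pan ((528.39990234375, 125.36032104492188), (185.4246063232422, 115.24722290039062), 8.112906455993652) 1059 1.1063121395860456
pan scene ((565.9324951171875, 123.91716003417969), (148.07882690429688, 279.7168884277344), 85.72969055175781) [0.7    0.1947 0.2999]
```

```bash
cat >> h.py <<'E'
def rows(targets):
    "targets: (x,y,z,axis_deg) axis = world direction of tool y; prints the shares for jog_arm"
    from plant import manip; from scipy.spatial.transform import Rotation as R
    o=manip.get_obs();M=R.from_euler("xyz",o["tool_rot"]).as_matrix();a0=np.degrees(np.arctan2(M[1,1],M[0,1]))
    print(o["clock"],o["ee_pos"].round(4),"axis",a0.round(2),o["ft_force"].round(1),o["opening"])
    for x,y,z,a in targets: print((M.T@(np.array([x,y,z])-o["ee_pos"])/.6).round(4),round(((a0-a+90)%180-90)/90,4))
E
python3 -c "
from h import *
rows([(.5445,.3634,.12,18),(.5445,.3634,.0145,18)])"
```

```text
0.1 [0.2328 0.5797 0.2218] axis 68.12 [-0.6  0.   0.4] 0.08680895148261471
[-0.6165 -0.1407  0.1699] 0.5569
[-0.6165 -0.1405  0.3458] 0.5569
```

Emit:
{"method": "jog_arm", "body": {
  "plan": [
    [-0.6165,-0.1407,0.17,0.557,0],
    [-0.6165,-0.1407,0.17,0.557,0],
    [-0.6165,-0.1407,0.17,0.557,0],
    [-0.6165,-0.1407,0.17,0.557,0],
    [-0.6165,-0.1407,0.17,0.557,0],
    [-0.6165,-0.1407,0.17,0.557,0],
    [-0.6165,-0.1407,0.17,0.557,0],
    [-0.6165,-0.1407,0.17,0.557,0],
    [-0.6165,-0.1407,0.17,0.557,0],
    [-0.6165,-0.1407,0.17,0.557,0],
    [-0.6165,-0.1407,0.17,0.557,0],
    [-0.6165,-0.1407,0.17,0.557,0]
  ]
}}

```text
clock: 1.3
ee_pos: [0.5436, 0.3654, 0.1209]
tool_rot: [3.141, -0.001, 1.887]
ft_force: [-0.4, -0.5, -0.4]
opening: 0.087
finger_force: 0.0
```

```bash
python3 -c "
from h import *
rows([(.5445,.3634,.12,18),(.5445,.3634,.0145,18)])
from plant import cams
f=cams.grab_frame('wrist');cv2.imwrite('pics/w1.png',f['image'][...,::-1])"
```

```text
1.3 [0.5436 0.3654 0.1209] axis 18.13 [-0.4 -0.5 -0.4] 0.08703718135578338
[-0.0037  0.0004  0.0014] 0.0015
[-0.0039  0.0004  0.1773] 0.0015
```

View pics/w1.png

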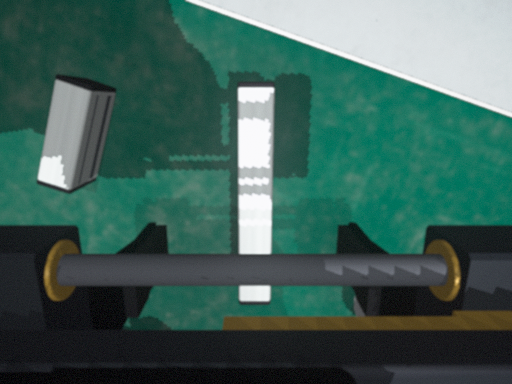

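The wrist view shows the bar at (255,190), centred between the fingers at (155,250) and (348,250) and aligned with them. I'll descend and grip.

Emit:
{"method": "jog_arm", "body": {
  "plan": [
    [-0.002,0,0.09,0.0015,0],
    [-0.002,0,0.15,0.0015,0],
    [-0.002,0,0.177,0.0015,0],
    [-0.002,0,0.177,0.0015,0],
    [-0.002,0,0.177,0.0015,1],
    [-0.002,0,0.177,0.0015,1],
    [-0.002,0,0.177,0.0015,1],
    [-0.002,0,0.177,0.0015,1],
    [-0.002,0,0.177,0.0015,1],
    [-0.002,0,0.177,0.0015,1],
    [-0.002,0,0.177,0.0015,1],
    [-0.002,0,0.177,0.0015,1]
  ]
}}

```text
clock: 2.55
ee_pos: [0.545, 0.3627, 0.0143]
tool_rot: [-3.142, -0.0, 1.882]
ft_force: [-0.1, -0.2, 0.2]
opening: 0.0304
finger_force: 0.0
```

```bash
python3 -c "
from h import *
rows([(.5445,.3634,.22,9),(.468,.117,.22,9),(.468,.117,.165,9)])"
```

```text
2.55 [0.545  0.3627 0.0143] axis 17.86 [-0.1 -0.2  0.2] 0.03042778034640096
[ 0.0013 -0.0005 -0.3428] 0.0984
[-0.3504 -0.2478 -0.3428] 0.0984
[-0.3504 -0.2478 -0.2511] 0.0984
```

Emit:
{"method": "jog_arm", "body": {
  "plan": [
    [0,0,0,0,1],
    [0,0,0,0,1],
    [0,0,0,0,1],
    [0,0,-0.04,0,1],
    [0,0,-0.1,0,1],
    [0,0,-0.18,0,1],
    [0,0,-0.26,0.03,1],
    [0,0,-0.34,0.06,1],
    [0,0,-0.343,0.098,1],
    [0,0,-0.343,0.098,1]
  ]
}}

```text
clock: 3.55
ee_pos: [0.5453, 0.3629, 0.2214]
tool_rot: [3.14, -0.001, 1.728]
ft_force: [-0.9, 0.6, -3.3]
opening: 0.025
finger_force: 30.0
```

```bash
python3 -c "
from h import *
rows([(.468,.117,.22,9),(.468,.117,.175,9)])"
```

```text
3.55 [0.5453 0.3629 0.2214] axis 8.98 [-0.9  0.6 -3.3] 0.025025199355694798
[-0.3848 -0.1913  0.0015] -0.0002
[-0.3848 -0.1914  0.0765] -0.0002
```

Emit:
{"method": "jog_arm", "body": {
  "plan": [
    [-0.06,-0.03,0,0,1],
    [-0.13,-0.065,0,0,1],
    [-0.2,-0.1,0,0,1],
    [-0.27,-0.135,0,0,1],
    [-0.33,-0.165,0,0,1],
    [-0.37,-0.184,0,0,1],
    [-0.3848,-0.1913,0.0015,0,1],
    [-0.3848,-0.1913,0.0015,0,1],
    [-0.3848,-0.1913,0.03,0,1],
    [-0.3848,-0.1913,0.07,0,1],
    [-0.3848,-0.1913,0.0765,0,1],
    [-0.3848,-0.1913,0.0765,0,1]
  ]
}}

```text
clock: 4.75
ee_pos: [0.4675, 0.1175, 0.1734]
tool_rot: [-3.139, 0.001, 1.73]
ft_force: [-0.2, 0.9, -2.2]
opening: 0.0248
finger_force: 30.0
```

```bash
python3 - <<'E'
from h import *
from plant import cams
rows([(.4658,.1168,.151,9),(.4658,.1168,.147,9)])
f=cams.grab_frame("scene");np.savez("s2.npz",**f)
cv2.imwrite("pics/s2.png",cv2.resize(f["image"][130:280,180:380,::-1],(800,600),interpolation=cv2.INTER_CUBIC))
E
```

```text
4.75 [0.4675 0.1175 0.1734] axis 9.15 [-0.2  0.9 -2.2] 0.024823634727713303
[-0.0007 -0.0028  0.0374] 0.0016
[-0.0007 -0.0028  0.044 ] 0.0016
```

View pics/s2.png

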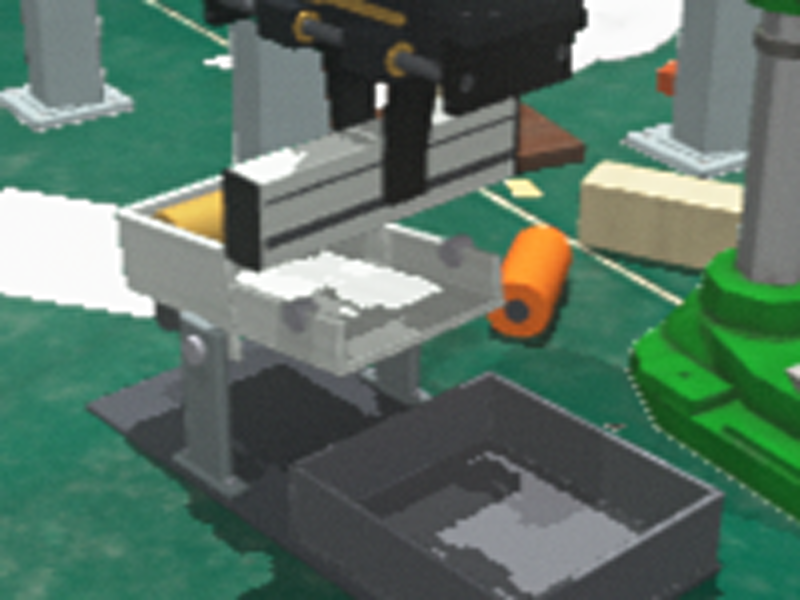

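The bar spans above both rims, with the rests at (300,312) and (455,248). Nothing has moved. Next I'll descend to touch, then press along the arc.

Emit:
{"method": "jog_arm", "body": {
  "plan": [
    [-0.0007,-0.0028,0.02,0.0016,1],
    [-0.0007,-0.0028,0.035,0.0016,1],
    [-0.0007,-0.0028,0.043,0.0016,1],
    [-0.0007,-0.004,0.049,0.0016,1],
    [-0.0007,-0.0055,0.055,0.0016,1],
    [-0.0007,-0.0055,0.055,0.0016,1]
  ]
}}

```text
clock: 5.4
ee_pos: [0.4647, 0.1158, 0.1412]
tool_rot: [-3.142, -0.0, 1.726]
ft_force: [-2.2, -0.2, 2.1]
opening: 0.0248
finger_force: 30.0
```

Emit:
{"method": "jog_arm", "body": {
  "plan": [
    [0,-0.004,0.009,0,1],
    [0,-0.008,0.017,0,1],
    [0,-0.012,0.023,0,1],
    [0,-0.013,0.026,0,1],
    [0,-0.013,0.026,0,1],
    [0,-0.013,0.026,0,1],
    [0,-0.013,0.026,0,1]
  ]
}}

```text
clock: 6.1
ee_pos: [0.4572, 0.1146, 0.1257]
tool_rot: [3.141, -0.0, 1.726]
ft_force: [-0.4, -0.4, -0.4]
opening: 0.0245
finger_force: 30.0
```

```bash
python3 - <<'E'
from h import *
from plant import cams
rows([])
f=cams.grab_frame("scene")
cv2.imwrite("pics/s3.png",cv2.resize(f["image"][150:300,180:380,::-1],(800,600),interpolation=cv2.INTER_CUBIC))
E
```

```text
6.1 [0.4572 0.1146 0.1257] axis 8.91 [-0.4 -0.4 -0.4] 0.024549204550526643
```

View pics/s3.png

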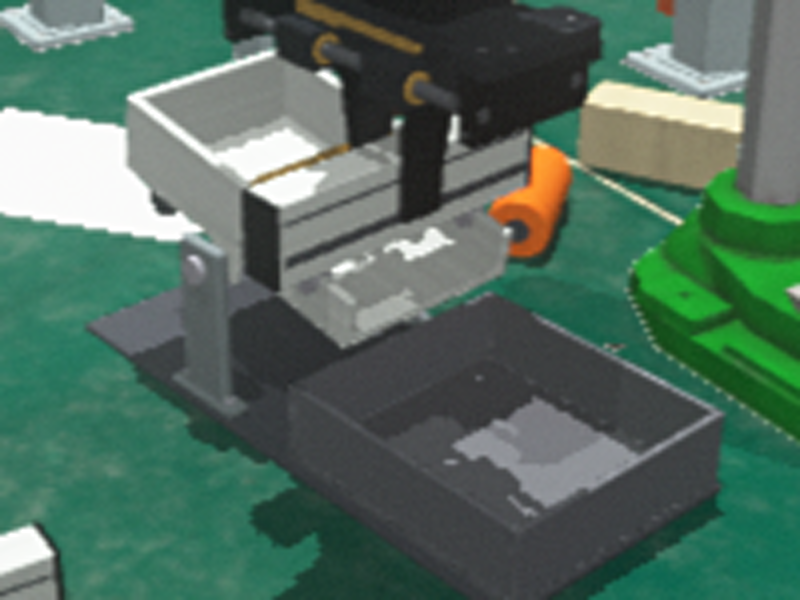

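The pan is tipped and the roller, its gold edge visible at (300,165), rests against the bar. No balls are visible in the tray yet, so I'll press a bit more and wait.

Emit:
{"method": "jog_arm", "body": {
  "plan": [
    [0,-0.001,0.002,0,1],
    [0,-0.001,0.004,0,1],
    [0,-0.001,0.004,0,1],
    [0,-0.001,0.004,0,1],
    [0,-0.001,0.004,0,1],
    [0,-0.001,0.004,0,1],
    [0,-0.001,0.004,0,1],
    [0,-0.001,0.004,0,1]
  ]
}}

```text
clock: 6.95
ee_pos: [0.4559, 0.1144, 0.1235]
tool_rot: [-3.14, -0.0, 1.726]
ft_force: [-6.8, -1.9, 8.8]
opening: 0.0249
finger_force: 39.6
```

```bash
python3 - <<'E'
from h import *
from plant import cams
rows([])
a=cams.grab_frame("scene")["image"];f=cams.grab_frame("top");b=f["image"]
A=cv2.resize(a[190:300,240:370,::-1],(400,338));B=cv2.resize(b[190:300,205:305,::-1],(400,440))
cv2.imwrite("pics/s4.png",np.hstack([cv2.copyMakeBorder(A,0,102,0,0,0),B]))
E
```

```text
6.95 [0.4559 0.1144 0.1235] axis 8.89 [-6.8 -1.9  8.8] 0.0249092562746664
```

View pics/s4.png

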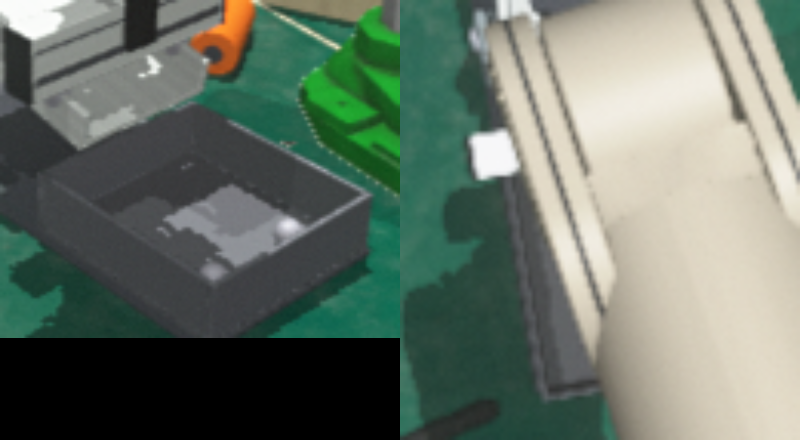

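Both balls are in the tray, at left-panel (288,228) and (213,270), and the stop has been reached. I'll raise slowly along the arc.

Emit:
{"method": "jog_arm", "body": {
  "plan": [
    [0,0.002,-0.004,0,1],
    [0,0.004,-0.008,0,1],
    [0,0.006,-0.012,0,1],
    [0,0.008,-0.016,0,1],
    [0,0.01,-0.02,0,1],
    [0,0.012,-0.024,0,1],
    [0,0.014,-0.027,0,1],
    [0,0.015,-0.03,0,1],
    [0,0.016,-0.032,0,1],
    [0,0.016,-0.033,0,1],
    [0,0.016,-0.033,0,1],
    [0,0.016,-0.033,0,1]
  ]
}}

```text
clock: 8.25
ee_pos: [0.466, 0.116, 0.1431]
tool_rot: [3.141, -0.0, 1.726]
ft_force: [0.9, 1.0, -0.7]
opening: 0.0247
finger_force: 30.0
```

Emit:
{"method": "jog_arm", "body": {
  "plan": [
    [0,0,0,0,1],
    [0,0,0,0,1],
    [0,0,0,0,1],
    [0,0,0,0,1],
    [0,0,0,0,1],
    [0,0,0,0,1],
    [0,0,0,0,1],
    [0,0,0,0,1]
  ]
}}

```text
clock: 9.05
ee_pos: [0.466, 0.116, 0.1431]
tool_rot: [3.142, -0.0, 1.726]
ft_force: [-0.2, 0.1, 1.0]
opening: 0.0246
finger_force: 30.0
```

```bash
python3 - <<'E'
from h import *
from plant import cams
rows([(.4658,.1168,.16,9),(.4658,.1168,.22,9)])
f=cams.grab_frame("scene")
cv2.imwrite("pics/s5.png",cv2.resize(f["image"][150:300,180:380,::-1],(800,600),interpolation=cv2.INTER_CUBIC))
E
```

```text
9.05 [0.466  0.116  0.1431] axis 8.9 [-0.2  0.1  1. ] 0.024603301828105828
[ 0.0014 -0.0001 -0.0282] -0.0011
[ 1.500e-03 -1.000e-04 -1.282e-01] -0.0011
```

View pics/s5.png

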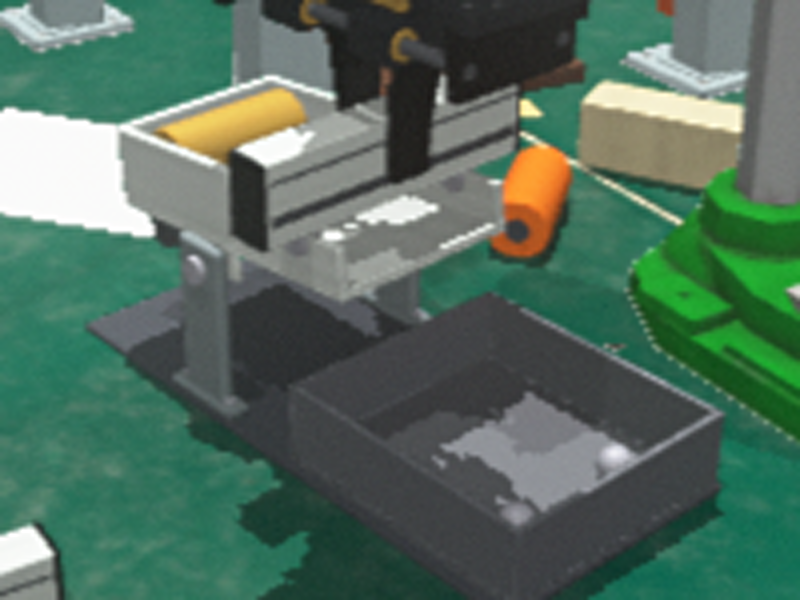

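The roller is back at the rear wall at (230,120). Both balls are in the tray, at (615,457) and (517,513). I'll lift and carry the bar back to its original spot.

Emit:
{"method": "jog_arm", "body": {
  "plan": [
    [0,0,-0.005,0,1],
    [0,0,-0.012,0,1],
    [0,0,-0.03,0,1],
    [0,0,-0.06,0,1],
    [0,0,-0.1,0,1],
    [0,0,-0.13,0,1],
    [0,0,-0.13,0,1],
    [0,0,-0.13,0,1]
  ]
}}

```text
clock: 9.9
ee_pos: [0.4658, 0.1159, 0.2209]
tool_rot: [3.141, -0.0, 1.726]
ft_force: [0.4, 0.6, -2.9]
opening: 0.0247
finger_force: 30.0
```

```bash
python3 -c "
from h import *
rows([(.5445,.3634,.22,18),(.5445,.3634,.05,18),(.5445,.3634,.0145,18)])"
```

```text
9.9 [0.4658 0.1159 0.2209] axis 8.9 [ 0.4  0.6 -2.9] 0.024726870968234397
[0.3872 0.1933 0.0017] -0.1011
[0.3871 0.1933 0.2851] -0.1011
[0.3871 0.1932 0.3442] -0.1011
```

Emit:
{"method": "jog_arm", "body": {
  "plan": [
    [0.06,0.03,0,0,1],
    [0.13,0.065,0,0,1],
    [0.2,0.1,0,0,1],
    [0.27,0.135,0,-0.03,1],
    [0.33,0.165,0,-0.07,1],
    [0.37,0.184,0,-0.1,1],
    [0.387,0.193,0.06,-0.101,1],
    [0.387,0.193,0.14,-0.101,1],
    [0.387,0.193,0.21,-0.101,1],
    [0.387,0.193,0.26,-0.101,1],
    [0.387,0.193,0.285,-0.101,1],
    [0.387,0.193,0.285,-0.101,1]
  ]
}}

```text
clock: 11.1
ee_pos: [0.5429, 0.3621, 0.0472]
tool_rot: [-3.137, 0.002, 1.885]
ft_force: [-0.7, 0.0, -1.7]
opening: 0.0251
finger_force: 30.0
```

```bash
python3 -c "
from h import *
rows([(.5445,.3634,.0155,18),(.5445,.3634,.0145,18)])"
```

```text
11.1 [0.5429 0.3621 0.0472] axis 17.98 [-0.7  0.  -1.7] 0.025075099094435047
[0.0014 0.0034 0.0527] -0.0002
[0.0014 0.0034 0.0544] -0.0002
```

Emit:
{"method": "jog_arm", "body": {
  "plan": [
    [0,0,0.02,0,1],
    [0,0,0.035,0,1],
    [0,0,0.045,0,1],
    [0,0,0.05,0,1],
    [0,0,0.053,0,1],
    [0,0,0.053,0,1],
    [0,0,0.053,0,1]
  ]
}}

```text
clock: 11.8
ee_pos: [0.5447, 0.3634, 0.0186]
tool_rot: [3.141, -0.0, 1.885]
ft_force: [0.2, 0.5, -2.4]
opening: 0.0246
finger_force: 30.0
```

Emit:
{"method": "jog_arm", "body": {
  "plan": [
    [0,0,0.002,0,1],
    [0,0,0.004,0,1],
    [0,0,0.006,0,1],
    [0,0,0.007,0,1],
    [0,0,0.007,0,1],
    [0,0,0.007,0,1]
  ]
}}

```text
clock: 12.4
ee_pos: [0.5445, 0.3633, 0.0144]
tool_rot: [3.141, -0.0, 1.885]
ft_force: [-2.0, -0.7, 3.8]
opening: 0.0246
finger_force: 30.0
```

On the bench. I'll release and retreat.

Emit:
{"method": "jog_arm", "body": {
  "plan": [
    [0,0,0,0,0.6],
    [0,0,0,0,0.5],
    [0,0,0,0,0.3],
    [0,0,0,0,0],
    [0,0,0,0,0],
    [0,0,0,0,0],
    [0,0,-0.02,0,0],
    [0,0,-0.07,0,0],
    [0,0,-0.14,0,0],
    [0,0,-0.2,0,0],
    [0,0,-0.25,0,0],
    [0,0,-0.25,0,0]
  ]
}}

```text
clock: 13.6
ee_pos: [0.5466, 0.3646, 0.1704]
tool_rot: [3.133, -0.003, 1.884]
ft_force: [0.6, 0.0, -0.4]
opening: 0.0869
finger_force: 0.0
```

```bash
python3 - <<'E'
from h import *
from plant import cams
rows([])
f=cams.grab_frame("scene")
cv2.imwrite("pics/s6.png",cv2.resize(f["image"][...,::-1],(800,600)))
E
```

```text
13.6 [0.5466 0.3646 0.1704] axis 17.97 [ 0.6  0.  -0.4] 0.08694450314746632
```

View pics/s6.png

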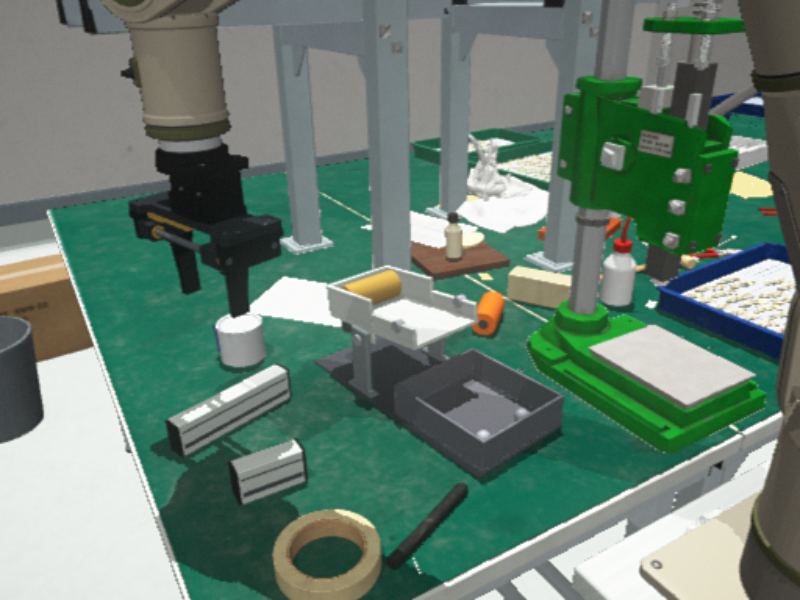

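The long bar stands at (230,410) and the short one is untouched at (268,472). The balls are in the tray at (483,436) and (521,414), and the roller is in the pan at (372,288) with the pan at rest.

```bash
python3 -c "
from plant import ticket
print(ticket.sign_off())"
```

```text
the job is handed in; nothing more can be done
None
```

The job is handed in at about 14 s on the clock, result not reported back: in the last picture both balls are in the catch tray, the roller is in the pan, the pan is back at rest, the long straightedge stands upright on the bench clear of the stand, and the short one is where it was.

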